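# Let the walnuts out of the hopper and shut its gate

## Task

Two small hoppers stand on the pastry bench: empty the one that holds the round walnuts, by pulling its slide gate open by the knob so that all three walnuts drop into the bowl below, then push that gate fully shut again. Leave the gate of the other hopper, the one with the square caramels, as it is.

Things in the scene. Friction and masses are not known exactly. Their poses are not given: they have to be found in the camera images.
- nuts_hopper_gate (a joint): slide gate under the walnut hopper, a steel plate in its base: 0 = fully shut (as it starts), 0.095 m = fully open (end stop). Value is the pull-out distance. About 3 N of friction; stays where it is left. The 80 x 80 mm throat opens from its far side and is all clear from 0.085 m on; the walnuts drop within a second.
- nuts_hopper_knob (a point): its pull knob: black upright cylinder, 24 mm diameter, 50 mm tall, on the gate's 44 mm wide tongue in front of the hopper. Point: on its axis, 20 mm below its top, 30 mm above the tongue, 129 mm above the bench. -x axis: level pull-open direction (roughly to the robot); +x shuts. When shut, throat centre is 140 mm along +x, hopper wall 97 mm, flared rim (200 mm high) 77 mm; sides free for 60 mm.
- nut_bowl: small round stainless bowl standing loose on the bench under the walnut hopper, 144 mm across the rim, 60 mm high; origin at the centre of its underside, within about 10 mm of the point below the throat centre.
- walnut1_center (a point): a walnut in its shell, round, 35 x 30 mm, about 14 g, lying in the walnut hopper at the start; the point is its centre. The other hopper holds three 26 mm square caramels, 22 mm thick, instead.
- walnut2_center (a point): the second walnut, alike; the point is its centre.
- walnut3_center (a point): the third walnut, alike; the point is its centre.
- cubes_hopper_knob (a point): the like pull knob on the gate of the other hopper (same make and size, same point and axes), the one with the square caramels; it is to stay shut. The two hoppers may stand either way round, left and right.
Mind the look-alikes: they are no part of the job. Leave any pink look-alike of the part that bears walnut3_center alone.

How it is judged (in metres and radians):
On the way:
1. the walnut hopper's gate is pulled open and all three walnuts lie in the bowl below (value of joint nuts_hopper_gate above 0.03 m and distance between each of walnut1_center, walnut2_center, walnut3_center and nut_bowl below 0.075 m), for 0.2 s.
At the end, for the whole second after the job is handed in: The walnut hopper's gate is shut again to within 10 mm, and all three walnuts lie in its bowl (each centre within 75 mm of the centre of the bowl's underside) (value of joint nuts_hopper_gate below 0.01 m and distance between each of walnut1_center, walnut2_center, walnut3_center and nut_bowl below 0.075 m); the robot touches nothing.
It fails at once if the gate of the caramel hopper is moved by more than 15 mm (distance of cubes_hopper_knob from where it was at the start of the episode above 0.015 m).
It also fails if it takes over 35 s, if anything falls off the work surface, if the arm or the gripper's body presses on something with over 40 N, if the wrist force passes 120 N, or if a joint passes its speed limit or range.

## Robot

A 6-joint arm with a two-finger parallel gripper is mounted at the origin on the work surface. World frame = base frame: x ahead of the robot, y to its left, z up, the work surface at z = 0. Lengths are in m, angles in degrees, forces in N, time in s.
With the tool pointing down it reaches from about 0.325 to 0.75 m from the base axis. Payload 7.6 kg.
Tool frame: the origin (TCP) lies at the very end of the fingers, on their centre line; the grasp point (between the pads) lies bot.grasp_offset behind it (bot.grasp_offset is the distance from the TCP to the grasp point, in m); z points along the fingers, y is the direction in which the jaws open and shut (so a half turn about z gives the same grasp; the last joint's range is limited). The gripper opens to 85 mm and grips with 20 to 120 N. Pads are 22 mm wide; open, the fingers measure 114 mm over their backs; the gripper's body (76 mm by 85 mm) begins 54 mm behind the grasp point. The pads swing forward as they close: fully open they stand 13 mm farther back than shut.
Start: joints at [-71.637, 2.991, 80.254, -0, 96.75, -4.028], TCP at [0.2, -0.485, 0.231] pointing down, gripper open.
Joint ranges: [-166.34, 166.34], [-52.06, 124.39], [6.96, 135.62], [-60.46, 240.46], [14.63, 156.25], [-167.68, 167.68]. Speed limits (degrees/s): [147.25, 147.25, 172.46, 180, 180, 180].

## Interface

Orientations are given as a 3x3 rotation matrix whose columns are the frame's x, y, z axes.
In Python, from cell import monitor, optics, finish_job, bot gives the robot as it stands.
- The arm moves only by the tool move_arm, never from a script. Its argument "series" is text: rows parted by semicolons, each of 6 numbers parted by spaces: the shift along the tool's x, y, z in cm, then the turn, a rotation vector about the tool's x, y, z in rad. A call has 1 to 5 rows; each row shifts and turns the commanded pose from where the row before left it, along the tool's axes as they then stand; what a row does not reach is not made up. A row lasts 1/10 s, in which the tool goes at most 50 mm and 8.59 degrees, less where a joint would pass 70% of its speed; a pose out of reach is approached as far as the arm can. A call is refused whole if a number of a shift passes 5 or a number of a turn 0.15, either way. A call with a gripper value outside its range is refused whole. "grip" is the closure, from -1 (fully open) to 1 (shut), set as the call begins (left out, the last holds). The fingers move at their own pace and stop on an object; "squeeze" is the grip in N (left out, the last holds). Time passes only in rows, so rows that do not move let the fingers close. It gives the time, the measured TCP pose, the force and the opening at its end, in the units of the state.
- monitor.sense(): the state, without advancing time (a new reading comes with each control period).
- optics.read_camera(name): name is "side" or "top"; returns the picture (420x560x3 uint8, red, green, blue); there is no depth.
- optics.calibration(name): a dict with "fx", "fy", "cx", "cy" (pixels), "k1" (the pictures are not rectified: a ray, as slopes to the right and down, at radius r is drawn at 1 + k1 r^2 times it, then the intrinsics apply), "R" (3x3) and "t" (3): a world point X has camera coordinates R X + t. Camera axes: x right, y down, z forward; pixel columns grow to the right and rows downward; lengths in m; the calibration is good to about 2 mm. A picture is of the moment at which its call begins. calibration takes no time and is no camera call.
- finish_job(): hands the job in, once; it reports no verdict.
The state is a dict: "t": time; "q": joint angles; "joint_vel": joint speeds; "tau": joint torques, N m; "eef_pos": TCP position; "eef_rot": TCP orientation; "contact_force": force on the tool from outside, world axes, zero at the start; "moment": the same for the moment, N m; "opening": opening from 0.0 (shut) to 1.0 (fully open).
Only numpy, scipy, OpenCV 4.12 (cv2) and the standard library are available. Lean on these libraries where they do the work, as an engineer would, in place of code of your own. Each camera call takes 0.05 s, during which the arm holds its last target. There are 200 camera calls.

## Working session

There is one attempt and no reset: what is moved stays moved. The work goes in short steps, Python scripts to look and compute and a tool call to move; the robot and the scene stay as the last step left them, time stands still between calls to the robot, and variables do not carry over. Pictures are saved under pics/ and viewed, about 8 in all and at most 12, crops included, and the job is handed in when it is done.

Besides the shell and the picture viewer there is one more tool, called by a JSON object that holds its "name" and its "arguments", one argument or row to a line. move_arm: Moves the arm, as the interface text tells. Its arguments: {"type":"object","properties":{"series":{"type":"string"},"grip":{"type":"number"},"squeeze":{"type":"number"}},"required":["series"]}

```bash
mkdir -p pics; python3 - <<'E'
from cell import monitor, optics, bot
import cv2
for n in("side","top"):
    cv2.imwrite(f"pics/{n}0.png",optics.read_camera(n)[:,:,::-1]); print(n,optics.calibration(n))
print(monitor.sense(),bot.grasp_offset)
E
```

```text
side {'fx': 408.1871251734857, 'fy': 408.1871251734857, 'cx': 283.1278648844019, 'cy': 205.79128744482114, 'k1': 0.003384388872898504, 'R': array([[-0.99807192, -0.06121109, -0.01027801],
       [-0.03485106,  0.68970289, -0.72325329],
       [ 0.0513599 , -0.72150061, -0.69050636]]), 't': array([0.67047148, 0.11910819, 0.85202023])}
top {'fx': 380.323183545932, 'fy': 380.323183545932, 'cx': 274.29672463981035, 'cy': 209.24423942193695, 'k1': -0.07667373587059405, 'R': array([[ 0.02755932, -0.99928899, -0.02572921],
       [-0.98880701, -0.02347656, -0.14734159],
       [ 0.1466328 ,  0.02950186, -0.98875096]]), 't': array([-0.02662995,  0.70895665,  0.72738416])}
{'t': 0.1, 'q': array([-7.16364205e+01,  3.02297912e+00,  8.03063425e+01, -7.72180338e-04,
        9.67500651e+01, -4.02828840e+00]), 'joint_vel': array([-0.05052345,  0.0134006 , -0.0578356 , -0.1011132 , -0.009134  ,
       -0.08032803]), 'tau': array([ 1.28120337e-03, -3.82582140e+01, -3.60985565e+01, -1.06332907e-04,
        4.82253716e-03, -1.32394413e-05]), 'eef_pos': array([ 0.1999232 , -0.48515532,  0.23056999]), 'eef_rot': array([[ 9.24600729e-01,  3.80937383e-01, -4.49217160e-04],
       [ 3.80937638e-01, -9.24599804e-01,  1.31078639e-03],
       [ 8.39814391e-05, -1.38307778e-03, -9.99999040e-01]]), 'contact_force': array([ 0.85196038, -0.48353978, -0.4825973 ]), 'moment': array([0.01806456, 0.06395612, 0.00169586]), 'opening': 0.9972951477742654} 0.0187
```

View pics/top0.png

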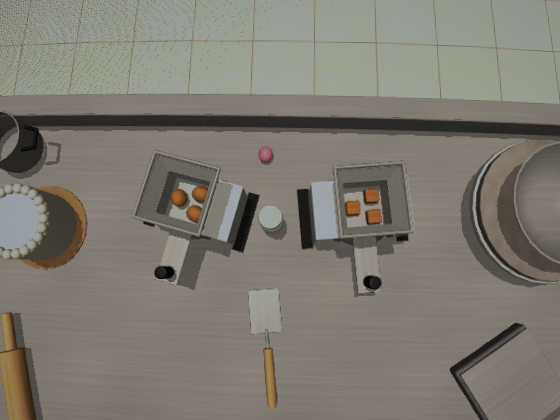

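View pics/side0.png

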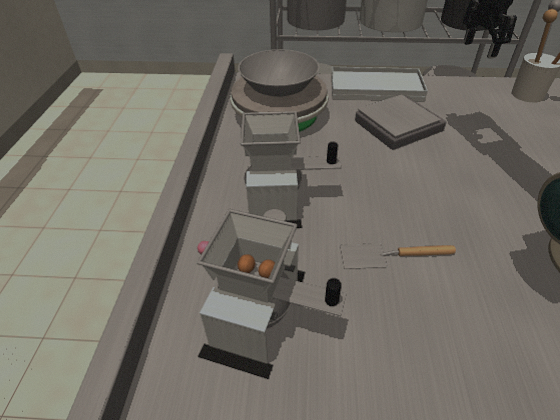

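Top view: the left hopper (180,195) holds three round walnuts, with its knob at (165,272). The right hopper (372,205) holds square caramels, with its knob at (372,282). The pink look-alike is at (265,155). In the side view the walnut knob is at (333,292) and the caramel knob at (332,153). I choose the left knob (top 165,272) and check it in a crop.

```bash
cat > h.py <<'E'
import numpy as np, cv2
from cell import optics, monitor
def ray(n,u,v):
    c=optics.calibration(n); xd=np.array([(u-c['cx'])/c['fx'],(v-c['cy'])/c['fy']]); x=xd.copy()
    for _ in range(20): x=xd/(1+c['k1']*(x@x))
    return -c['R'].T@c['t'], c['R'].T@np.array([*x,1])
def plane(n,u,v,z):
    o,d=ray(n,u,v); return o+d*(z-o[2])/d[2]
def tri(p,q):
    o,d=ray("top",*p); e,f=ray("side",*q)
    s=np.linalg.lstsq(np.c_[d,-f],e-o,rcond=None)[0]; a=o+s[0]*d; b=e+s[1]*f
    return (a+b)/2, np.linalg.norm(a-b)
def proj(n,X):
    c=optics.calibration(n); p=c['R']@X+c['t']; s=p[:2]/p[2]; s=s*(1+c['k1']*(s@s))
    return s*c['fx']+[c['cx'],c['cy']]
E
python3 - <<'E'
from h import *
t=cv2.imread("pics/top0.png"); s=cv2.imread("pics/side0.png")
a=cv2.resize(t[140:300,120:260],None,fx=3,fy=3,interpolation=2); b=cv2.resize(s[200:360,190:350],None,fx=3,fy=3,interpolation=2)
cv2.imwrite("pics/crop.png",np.hstack([cv2.resize(a,(420,480)),cv2.resize(b,(380,380*480//480))[:480] if 0 else b[:, -360:]]))
for n,im,(x0,y0,x1,y1) in(("top",t,(150,255,185,290)),("side",s,(318,272,350,310))):
    m=(im[y0:y1,x0:x1].max(2)<45).astype(np.uint8)
    k,_,st,ce=cv2.connectedComponentsWithStats(m)
    for i in range(1,k):
        if st[i,4]>15: print(n,st[i]+[x0,y0,0,0,0],ce[i]+[x0,y0])
    print('\n'.join(''.join('%4d'%v for v in r) for r in im[y0+5:y1-5,x0:x1].max(2)[:, :28]))
E
```

```text
top [155 267  19  12 196] [163.81122449 272.20408163]
 128 128 129 128 130 130 129 130 129 126 120 151 154 157 157 156 156 158 154 153 153 157 157 155 158 157 156 155
 128 126 127 127 127 126 127 126 127 122 121 154 154 157 157 157 156 155 152 153 154 155 156 156 156 155 156 156
 131 130 131 131 130 133 132 132 131 131 139 153 156 156 157 155 157 154 153 154 154 157 156 157 156 156 156 158
 131 132 134 135 134 134 133 134 134 138 152 154 159 157 157 157 157 156 153 152 154 156 157 157 157 155 155 157
 130 131 131 132 131 132 131 131 132 128 152 153 157 156 156 158 155 153 154 152 156 157 156 157 157 153 155 156
 131 131 130 129 131 129 131 131 128 112 125 126 129 129 128 130 129 128 128 128 144 158 157 156 155 156 156 158
 131 131 130 130 130 131 129 105  85  56  61  65  65  62  61  64  62  66  64  67  82 112 142 156 153 154 158 157
 130 130 131 130 130 127  84  50  43  31  34  32  33  24  12   4   9   9  11   5  14  45  88 134 152 155 156 158
 133 131 131 132 131 104  37  26  29  35  33  38  39  37  29  12   6   4  10   0   3   5  25 109 153 155 158 158
 133 134 135 134 133  61  24 
[... 4297 characters left out ...]
82  77  97 124 120 107
 122 123 119 120 123 124 108  26  10  15  12  16  19  18  14   9  17  22  16  18  16  54  82  80  98 125 116 107
 120 119 119 117 121 127 106  22   9  18  23  21  20  12  23  23  17  21  15  19  16  58  84  74  97 126 122 120
 124 120 120 120 123 123 107  43  12  15  15  22  24   9  15  22  19  25  19  18  25  58  81  90 118 114 106 130
 124 124 125 120 121 122 121  98  23  13  19  11  19  21  24  13  20  32  13  13  45  73  96 120 125 115 104 128
 125 125 123 126 123 124 125 111  69   8   7   8  23  17  16  17  15  20  10  34  64  97 122 128 126 114 106 127
 126 121 126 127 124 123 124 123 102  45  19  10  13  21  16  18   6  15  33  85 114 114 125 124 126 125 121 129
```

View pics/crop.png

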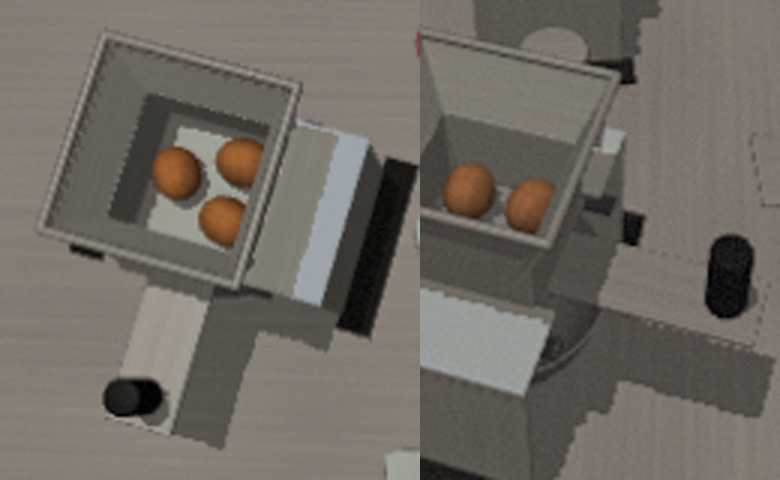

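The crop confirms the left hopper holds three round walnuts. Its knob's top disc is at about (160.2,272.3) in the top view, and in the side view the knob axis runs through (332.5,292).

```bash
python3 - <<'E'
from h import *
k=plane("top",160.2,272.3,.149); print("knob",k, "side proj mid",proj("side",k-[0,0,.025]))
print("side mid ray",plane("side",332.5,291.9,.124))
c=[plane("top",u,v,.2) for u,v in((155,150),(220,168.3),(200,236),(133.3,217.3))]
for p in c: print(p)
cen=sum(c)/4; print("rim centre",cen)
d=(c[0]+c[1]-c[2]-c[3])[:2]; e=(c[0]+c[3]-c[1]-c[2])[:2]
print("yaw",np.degrees(np.arctan2(d[1],d[0])),np.degrees(np.arctan2(e[1],e[0]))-90, np.linalg.norm(d)/2,np.linalg.norm(e)/2)
v=cen-k; print("knob->throat",np.degrees(np.arctan2(v[1],v[0])),np.linalg.norm(v[:2]))
print("cubes",plane("top",372,282,.149))
E
```

```text
knob [0.5768877  0.18849421 0.149     ] side proj mid [333.77821994 291.97261697]
side mid ray [0.57894438 0.18846683 0.124     ]
[0.78602166 0.19610035 0.2       ]
[0.75541167 0.0810955  0.2       ]
[0.63986358 0.10876498 0.2       ]
[0.66811582 0.22449007 0.2       ]
rim centre [0.71235318 0.15261273 0.2       ]
yaw -13.502755467045668 -14.311635863428535 0.12004517212244156 0.11905993271890049
knob->throat -14.835557643990958 0.14013699878636807
cubes [ 0.57079731 -0.18533893  0.149     ]
```

Everything agrees: the knob is at about (0.578, 0.188) and the gate yaw is about -14.2°. I'll approach above the knob with the jaws along the gate axis.

{"name": "move_arm", "arguments": {
  "series": "3.79 -2.99 0 0 0 0;3.79 -2.99 0 0 0 0;3.79 -2.99 0 0 0 0;3.79 -2.99 0 0 0 0;3.79 -2.99 0 0 0 0",
  "grip": -1,
  "squeeze": 50
}}

```text
t: 0.6
eef_pos: [0.3186, -0.2732, 0.231]
eef_rot: [[0.925, 0.38, -0.0], [0.38, -0.925, 0.0], [-0.0, -0.0, -1.0]]
contact_force: [0.9, 0.9, 0.3]
opening: 0.999
```

{"name": "move_arm", "arguments": {
  "series": "3.79 -2.99 0 0 0 0;3.79 -2.99 0 0 0 0;3.79 -2.99 0 0 0 0;3.79 -2.99 0 0 0 0;3.79 -2.99 0 0 0 0"
}}

```text
t: 1.1
eef_pos: [0.437, -0.0626, 0.2312]
eef_rot: [[0.925, 0.381, 0.0], [0.381, -0.925, -0.0], [-0.0, 0.0, -1.0]]
contact_force: [0.8, -1.0, 0.1]
opening: 0.998
```

{"name": "move_arm", "arguments": {
  "series": "3.79 -2.99 0 0 0 0;3.79 -2.99 0 0 0 0;3.79 -2.99 0 0 0 0;3.79 -2.99 0 0 0 0;3.79 -2.99 0 0 0 0"
}}

```text
t: 1.6
eef_pos: [0.5553, 0.1478, 0.2308]
eef_rot: [[0.925, 0.381, -0.001], [0.381, -0.925, -0.0], [-0.001, 0.0, -1.0]]
contact_force: [-0.2, -1.2, 0.1]
opening: 0.998
```

{"name": "move_arm", "arguments": {
  "series": "0 0 0 0 0 -0.133;0 0 0 0 0 -0.133;0 0 0 0 0 -0.133;0 0 0 0 0 -0.133"
}}

```text
t: 2.0
eef_pos: [0.5547, 0.146, 0.2306]
eef_rot: [[0.599, 0.801, -0.001], [0.801, -0.599, -0.0], [-0.001, -0.001, -1.0]]
contact_force: [0.2, -0.1, 0.5]
opening: 0.998
```

{"name": "move_arm", "arguments": {
  "series": "0 0 0 0 0 -0.133;0 0 0 0 0 -0.133;0 0 0 0 0 -0.134;0 0 0 0 0 0"
}}

```text
t: 2.4
eef_pos: [0.5546, 0.1458, 0.2308]
eef_rot: [[0.244, 0.97, -0.001], [0.97, -0.244, -0.0], [-0.0, -0.001, -1.0]]
contact_force: [0.8, -0.0, -0.4]
opening: 1.002
```

{"name": "move_arm", "arguments": {
  "series": "2.35 0.6 0 0 0 0;2.35 0.6 0 0 0 0;0 0 0 0 0 0"
}}

```text
t: 2.7
eef_pos: [0.5783, 0.1903, 0.2303]
eef_rot: [[0.247, 0.969, -0.001], [0.969, -0.247, 0.0], [-0.0, -0.001, -1.0]]
contact_force: [-0.5, -0.1, -0.6]
opening: 0.996
```

{"name": "move_arm", "arguments": {
  "series": "0 0 3 0 0 0;0 0 3 0 0 0;0 0 2.5 0 0 0;0 0 2 0 0 0;0 0 1.3 0 0 0"
}}

```text
t: 3.2
eef_pos: [0.5771, 0.1877, 0.1111]
eef_rot: [[0.248, 0.969, -0.003], [0.969, -0.248, -0.001], [-0.002, -0.002, -1.0]]
contact_force: [0.2, 0.6, -0.3]
opening: 0.997
```

```bash
python3 - <<'E'
from h import *
print({k:monitor.sense()[k] for k in("eef_pos","contact_force")})
a=cv2.resize(optics.read_camera("top")[140:300,110:260,::-1],None,fx=2.6,fy=3); b=cv2.resize(optics.read_camera("side")[200:360,230:360,::-1],None,fx=3,fy=3)
cv2.imwrite("pics/c2.png",np.hstack([a,b]))
E
```

```text
{'eef_pos': array([0.57706419, 0.18772603, 0.11114778]), 'contact_force': array([ 0.20198106,  0.60446827, -0.28719581])}
```

View pics/c2.png

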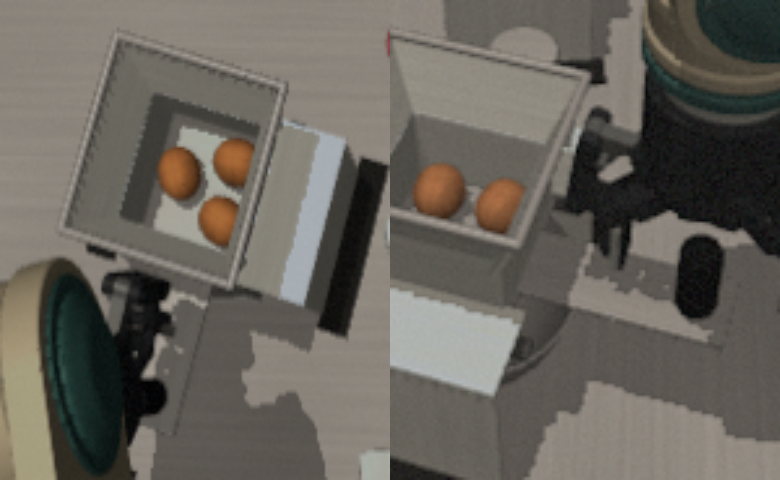

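The hopper-side finger clears the hopper, and the knob (side crop 700,280) stands below the gripper between the fingers. Closing.

{"name": "move_arm", "arguments": {
  "series": "0 0 0 0 0 0;0 0 0 0 0 0;0 0 0 0 0 0;0 0 0 0 0 0;0 0 0 0 0 0",
  "grip": 1,
  "squeeze": 50
}}

```text
t: 3.8
eef_pos: [0.5783, 0.1885, 0.1142]
eef_rot: [[0.246, 0.969, 0.001], [0.969, -0.246, 0.0], [0.0, 0.001, -1.0]]
contact_force: [-1.2, -0.3, 3.7]
opening: 0.272
```

{"name": "move_arm", "arguments": {
  "series": "0 0 0 0 0 0;0 0 0 0 0 0;0 0 0 0 0 0"
}}

```text
t: 4.1
eef_pos: [0.5783, 0.1885, 0.1142]
eef_rot: [[0.246, 0.969, 0.001], [0.969, -0.246, 0.0], [0.001, 0.001, -1.0]]
contact_force: [-1.1, 0.3, 5.4]
opening: 0.267
```

{"name": "move_arm", "arguments": {
  "series": "0 -1 0 0 0 0;0 -2 0 0 0 0;0 -2 0 0 0 0;0 -2 0 0 0 0;0 -1 0 0 0 0"
}}

```text
t: 4.6
eef_pos: [0.4998, 0.2082, 0.1141]
eef_rot: [[0.245, 0.969, 0.002], [0.969, -0.245, -0.0], [0.0, 0.002, -1.0]]
contact_force: [4.3, -2.6, 4.9]
opening: 0.265
```

{"name": "move_arm", "arguments": {
  "series": "0 -0.6 0 0 0 0;0 -0.4 0 0 0 0;0 0 0 0 0 0;0 0 0 0 0 0;0 0 0 0 0 0"
}}

```text
t: 5.1
eef_pos: [0.4904, 0.2106, 0.1141]
eef_rot: [[0.245, 0.969, 0.0], [0.969, -0.245, -0.0], [-0.0, 0.0, -1.0]]
contact_force: [-3.5, -1.4, 7.8]
opening: 0.271
```

{"name": "move_arm", "arguments": {
  "series": "0 0 0 0 0 0;0 0 0 0 0 0;0 0 0 0 0 0;0 0 0 0 0 0;0 0 0 0 0 0"
}}

```text
t: 5.6
eef_pos: [0.4904, 0.2106, 0.1141]
eef_rot: [[0.245, 0.969, 0.0], [0.969, -0.245, -0.0], [-0.0, 0.0, -1.0]]
contact_force: [-3.3, -1.2, 9.9]
opening: 0.265
```

```bash
python3 - <<'E'
from h import *
a=cv2.resize(optics.read_camera("top")[140:300,110:260,::-1],None,fx=2.6,fy=3); b=cv2.resize(optics.read_camera("side")[200:360,230:360,::-1],None,fx=3,fy=3)
cv2.imwrite("pics/c3.png",np.hstack([a,b]))
E
```

```text
(no output)
```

View pics/c3.png

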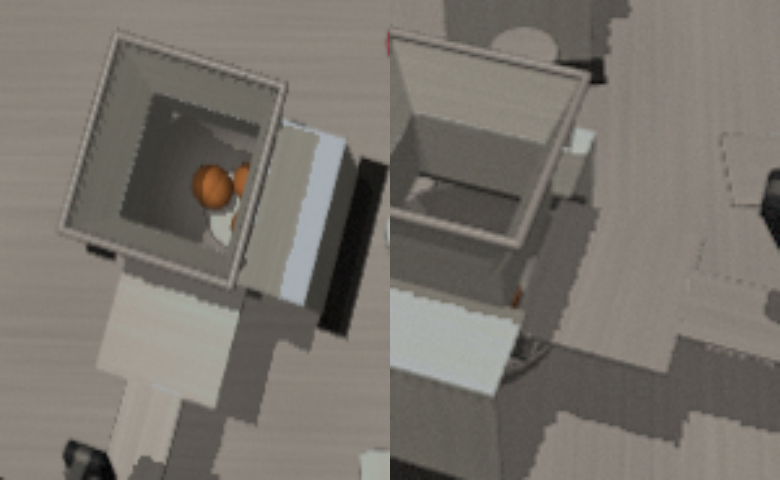

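The plate is fully out, the throat is clear, and no walnuts are left in the hopper. In the top crop they lie in the bowl at (212,187), (242,180) and, partly hidden, (237,215). Pushing the gate shut.

{"name": "move_arm", "arguments": {
  "series": "0 0 0 0 0 0;0 1 0 0 0 0;0 2 0 0 0 0;0 2 0 0 0 0;0 2 0 0 0 0"
}}

```text
t: 6.2
eef_pos: [0.5585, 0.1935, 0.1141]
eef_rot: [[0.245, 0.97, -0.001], [0.97, -0.245, 0.0], [-0.0, -0.001, -1.0]]
contact_force: [-4.0, 1.0, 9.9]
opening: 0.27
```

{"name": "move_arm", "arguments": {
  "series": "0 1 0 0 0 0;0 0.7 0 0 0 0;0 0.4 0 0 0 0;0 0.1 0 0 0 0;0 0 0 0 0 0"
}}

```text
t: 6.7
eef_pos: [0.5786, 0.1884, 0.1141]
eef_rot: [[0.245, 0.97, -0.003], [0.97, -0.245, 0.0], [-0.0, -0.003, -1.0]]
contact_force: [-8.8, -1.2, 11.4]
opening: 0.265
```

Back at the start position, with the force rising against the stop. Releasing and rising.

{"name": "move_arm", "arguments": {
  "series": "0 0 0 0 0 0;0 0 0 0 0 0;0 0 0 0 0 0;0 0 0 0 0 0;0 0 0 0 0 0",
  "grip": -1
}}

```text
t: 7.2
eef_pos: [0.5798, 0.1879, 0.113]
eef_rot: [[0.246, 0.969, -0.0], [0.969, -0.246, -0.0], [-0.0, -0.0, -1.0]]
contact_force: [-0.4, -0.8, 0.7]
opening: 1.0
```

{"name": "move_arm", "arguments": {
  "series": "0 0 -1 0 0 0;0 0 -2 0 0 0;0 0 -3 0 0 0;0 0 -4 0 0 0;0 0 -4 0 0 0"
}}

```text
t: 7.7
eef_pos: [0.5796, 0.1878, 0.2553]
eef_rot: [[0.245, 0.969, -0.0], [0.969, -0.245, -0.0], [-0.0, 0.0, -1.0]]
contact_force: [0.2, -0.3, -0.3]
opening: 0.999
```

{"name": "move_arm", "arguments": {
  "series": "0 -4 0 0 0 0;0 -4 0 0 0 0;0 -4 0 0 0 0;0 -4 0 0 0 0;0 0 0 0 0 0"
}}

```text
t: 8.2
eef_pos: [0.4218, 0.2283, 0.2547]
eef_rot: [[0.243, 0.97, 0.001], [0.97, -0.243, 0.001], [0.001, 0.001, -1.0]]
contact_force: [0.6, 0.7, 0.3]
opening: 0.996
```

```bash
python3 - <<'E'
from h import *
t=optics.read_camera("top")[:,:,::-1];s=optics.read_camera("side")[:,:,::-1]
cv2.imwrite("pics/t4.png",t);cv2.imwrite("pics/s4.png",s)
a=cv2.resize(t[140:300,110:260],None,fx=2.6,fy=3); b=cv2.resize(s[200:360,230:360],None,fx=3,fy=3)
cv2.imwrite("pics/c4.png",np.hstack([a,b]))
for f,im,(x0,y0,x1,y1) in(("side0",s,(318,272,350,310)),("side0 cubes",s,(318,135,345,170))):
  for q in(cv2.imread("pics/side0.png"),im):
    m=(q[y0:y1,x0:x1].max(2)<45).astype(np.uint8); M=cv2.moments(m,True); print(f,M['m10']/M['m00']+x0,M['m01']/M['m00']+y0)
E
```

```text
side0 332.4956772334294 291.87319884726224
side0 332.51734104046244 291.8468208092486
side0 cubes 331.71938775510205 152.73979591836735
side0 cubes 331.6894736842105 152.8421052631579
```

View pics/c4.png

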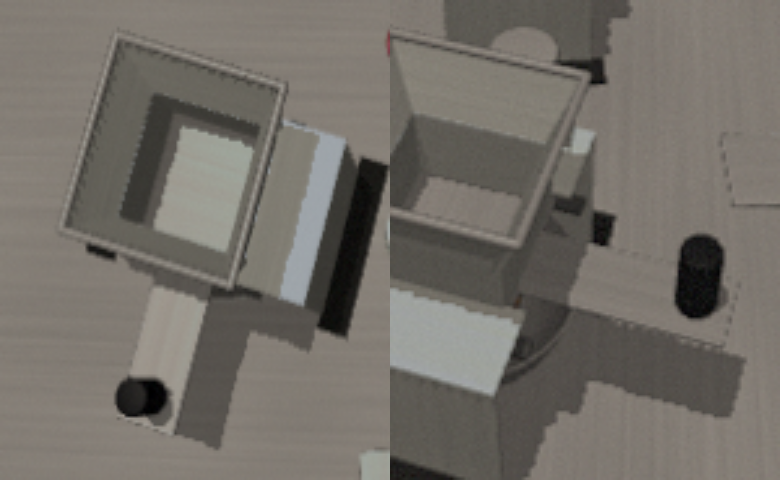

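The hopper is empty and the gate shut. Both knobs are within 0.15 px of where they started, and the arm is clear.

```bash
python3 -c "
from cell import finish_job; print(finish_job())"
```

```text
the job is handed in; nothing more can be done
None
```

I pulled the walnut hopper's gate (the left one) open about 91 mm by its knob. The walnuts dropped into the bowl, and I pushed the gate back against its stop, released the knob, lifted clear and handed the job in.

- **Gate and hopper:** the last pictures show the walnut hopper empty and its gate shut. The walnut knob is within 0.1 px of its start in the side view and the caramel knob within 0.15 px.
- **Walnuts in the bowl:** in the picture with the gate open I saw two walnuts in the bowl and the edge of a third. After shutting, the hopper hides the inside of the bowl, so I could not check them again.
- **Robot:** at the end it touched nothing; the measured contact force was under 1 N.

No check failed or disagreed.

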